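# Lock the key fixture's tilt plate level and feed the carriage to its stop

### The job

Get the key-cutting fixture ready to cut: pull the steel locking bar out of its sleeve, use it to press the sprung tilt plate down level, and slide it fully home under both hooks so that it stays there, centred, and keeps the plate level. Then wind the handwheel clockwise by its crank knob until the carriage touches its stop. Leave everything else on the bench where it is.

Things in the scene. Friction and masses are not known exactly. Their poses are not given: they have to be found in the camera images.
- hooks_home (a point): Fixed point on the fixture, on the level plate's top face (50 mm above the table), straight below where the bar's centre lies when fully home under both hooks. x: the way the bar is slid in (towards the hinge); y: along the bar when home, away from the handwheel; z up.
- hook_roof (a point): Middle between the two dark steel hooks, level with their roofs' flat underside, straight above hooks_home by 18 mm: 2 mm over a bar on the level plate. Axes as hooks_home. Hooks at y = -57 and +57 mm, 14 mm wide, 10 mm thick roofs, open to -x. Flat roof from x = +8 mm (back wall, stops the bar's side) to -12 mm, then a rising lead-in to about -25 mm.
- machine: The fixture: grey base 240 x 300 mm, 20 mm thick; edges at x = -120 and +120, y = -165 and +135 mm from this origin, which lies on the table. Axes as hooks_home, which is at x = -8, y = +60 mm. Rail, carriage and stop at y about -50 mm, up to 77 mm high; gearbox with handwheel at y = -120 mm.
- tilt_plate (a joint): Sprung aluminium tilt plate, 160 x 90 x 8 mm; angle in rad: 0 level, 0.36 sprung up (start), -0.05 end of over-travel. Hinge line along y, 93 mm from hooks_home towards +x and 4 mm below the level top face; free edge towards -x is raised. About 5 N near the free edge or 7 N at hooks_home holds it level; it springs up when let go unless the bar is under the hooks.
- plate_edge (a point): Middle of the upper free edge of the tilt plate: at x = -67 mm from hooks_home when level; moves with the plate.
- bar_mid (a point): Centre of the loose steel locking bar, 16 mm above its underside. x along its length, z up. 150 x 16 mm, 16 mm high, with a raised grip (40 x 16 mm) on its middle, 32 mm high there; 0.28 kg; the same turned end for end. Starts in the sleeve, one end standing out 45 mm. Its ends go under the hooks, so put it down and take it again by the raised grip.
- sleeve_mouth (a point): Middle of the floor edge (3 mm above the table) at the mouth of the fixed grey plastic sleeve that holds the bar; x points into the sleeve, so the bar is drawn out level towards -x, by at least 110 mm. The sleeve is 108 mm long, 34 mm wide, 43 mm high, roofed and closed at the back, inside 22 mm wide and 36 mm high.
- pad: Fixed cork pad, 150 (x) x 170 (y) x 3 mm, where the bar can be put down; origin at the centre of its underside. The cylinder lock lies on its +x half; the -x half is free.
- wheel_axis (a point): Axis of the handwheel (vertical axis, disc 84 mm diameter) at the upper face of its rim, 80 mm above the table; its hub stands 6 mm higher. Turns with the wheel.
- crank_mid (a point): Middle (half-way up) of the upright, freely revolving black crank knob on the handwheel: 14 mm diameter, 32 mm tall, from 80 to 112 mm above the table, 32 mm from the wheel's axis.
- wheel (a joint): Angle of the handwheel, rad, growing clockwise seen from above; 8 mm of carriage per rad; the carriage is at its stop at 6.0. Friction torque 0.04 N m.
- carriage (a joint): Position of the aluminium carriage on its rail, m: 0 = far from the stop, 0.048 = touching the dark steel stop block. Geared to the handwheel.
- small_fob: small black key fob, 24 x 40 x 13 mm, lying on the front strip of the fixture's base below the plate's free edge; origin at the centre of its underside. Not to be moved.
- cylinder_lock: brass door-lock cylinder, 62 x 17 x 32 mm high, lying on one half of the cork pad; origin at the centre of its underside, x along its length. Not to be moved.
- padlock: brass padlock lying flat, about 75 x 40 x 22 mm high, beside the protruding end of the bar; origin under the centre of its 44 x 40 mm body, shackle to +x. Not to be moved.
- big_fob: larger black key fob, 65 x 36 x 13 mm; origin at the centre of its underside. Not to be moved.
- spray_can: upright spray can, 52 mm diameter, 150 mm tall, in front of the fixture; origin at the centre of its underside. Not to be moved.
- screwdriver: screwdriver with black handle, 160 mm long, lying in front of the fixture; origin near its middle on the table, x along its length towards the tip. Not to be moved.
- pin_jar: small jar with black lid, 48 mm diameter, 60 mm tall; origin at the centre of its underside. Not to be moved.

How it is judged:
By the outcome, as a careful person would: the job done as asked, in the order asked, and still so for the second after the job is handed in, with the robot touching nothing.
It also fails if it takes over 72 s, if anything falls off the work surface, if the arm or the gripper's body presses on something with over 40 N, if the wrist force passes 120 N, or if a joint passes its speed limit or range.

### The arm

A 6-joint arm with a two-finger parallel gripper is mounted at the origin on the work surface. World frame = base frame: x ahead of the robot, y to its left, z up, the work surface at z = 0. Lengths are in mm, angles in degrees, forces in N, time in s.
With the tool pointing down it reaches from about 300 to 850 mm from the base axis. Payload 4.2 kg.
Tool frame: the origin (TCP) lies at the very end of the fingers, on their centre line; the grasp point (between the pads) lies 19 mm behind it (env.grip_depth is the distance from the TCP to the grasp point, in mm); z points along the fingers, y is the line along which they close (so a half turn about z gives the same grasp; the last joint's range is limited). The gripper opens to 91 mm and grips with 3 to 60 N. Pads are 32 mm wide; open, the fingers measure 118 mm over their backs; the gripper's body (76 mm by 178 mm) begins 60 mm behind the grasp point.
Start: joints at [63.025, 18.312, 89.639, -0, 72.044, -1.146], TCP at [250.524, 517.572, 213.976] pointing down, gripper open.
Joint ranges: [-177.97, 177.97], [-48.28, 115.42], [12.27, 149.76], [-77.06, 257.06], [2.81, 150.46], [-146.56, 146.56]. Speed limits (degrees/s): [147.25, 147.25, 180, 180, 180, 180].

### API

Orientations are given as [roll, pitch, yaw] about the fixed x, y, z axes, in that order (R = Rz(yaw) Ry(pitch) Rx(roll)).
In Python, from workcell import env, cams gives the robot as it stands.
- The arm moves only by the tool apply_moves, never from a script. Its argument "deltas" is a list of rows, each a list of 5 numbers: the shift along the tool's x, y, z in m, then the turn about the tool's z in rad, then the opening, from -1 (shut) to 1 (fully open), so that 0 is half open. In form: [[tx, ty, tz, roll, gripper], ...]. A call has 1 to 5 rows; each row is the pose to reach, as a shift and turn from the pose commanded when the call began, along the tool's axes at that moment; what a row does not reach only later rows make up. A row lasts 1/10 s, in which the tool goes at most 50 mm and 8.59 degrees, less where a joint would pass 70% of its speed; a pose out of reach is approached as far as the arm can. A call with a gripper value outside its range is refused whole. The fingers move at their own pace and stop on an object; "grip_force" is the grip in N (left out, the last holds). Time passes only in rows, so rows that repeat a pose let the fingers close. It gives the time, the measured TCP pose, the force, the opening and the grip force at its end, in the units of the state.
- env.state(): the state, without advancing time (a new reading comes with each control period).
- cams.grab_frame(name): name is "scene" or "top" or "wrist"; returns the picture (384x512x3 uint8, blue, green, red); there is no depth.
- cams.get_calibration(name): a dict with "mtx" (3x3 intrinsics, pixels), "k1" (the pictures are not rectified: a ray, as slopes to the right and down, at radius r is drawn at 1 + k1 r^2 times it, then the intrinsics apply), "eye" and "attitude" of the camera in the world; the wrist camera has in their place "tool_from_camera" (4x4, takes a point from camera to tool coordinates, whose origin is the TCP and whose axes are the flange's). Camera axes: x right, y down, z forward; pixel columns grow to the right and rows downward; lengths in mm; the calibration is good to about 2 mm. A picture is of the moment at which its call begins: read the wrist's pose just before it. get_calibration takes no time and is no camera call.
- env.job_done(): hands the job in; it is judged then, once.
The state is a dict: "time_s": time; "qpos": joint angles; "qvel": joint speeds; "effort": joint torques, N m; "ee_pos": TCP position; "ee_rot": TCP orientation; "force": force on the tool from outside, world axes, zero at the start; "torque": the same for the moment, N m; "gripper_width": finger opening in mm; "gripper_force": force on a finger pad.
Only numpy, scipy, OpenCV 4.12 (cv2) and the standard library are available. Lean on these libraries where they do the work, as an engineer would, in place of code of your own. Each camera call takes 0.05 s, during which the arm holds its last target. There are 200 camera calls.

## Working session

There is one attempt and no reset: what is moved stays moved. The work goes in short steps, Python scripts to look and compute and a tool call to move; the robot and the scene stay as the last step left them, time stands still between calls to the robot, and variables do not carry over. Pictures are saved under pics/ and viewed, at most 10 in all, crops included, and the job is handed in when it is done.

Besides the shell and the picture viewer there is one more tool, called after "Emit:" as a command line: name --pt "numbers of a row" for each row, then --argument value for the rest. apply_moves: Moves the arm, as the interface text tells. Its arguments: {"type":"object","properties":{"deltas":{"type":"array"},"grip_force":{"type":"number"}},"required":["deltas"]}

```bash
ls; mkdir -p pics; python3 - <<'E'
from workcell import env, cams
import cv2, numpy as np
print(env.state())
for n in("scene","top"):
    f=cams.grab_frame(n); c=cams.get_calibration(n); print(n,c)
    cv2.imwrite(f"pics/{n}0.png",cv2.resize(f,(800,600),interpolation=cv2.INTER_CUBIC)); cv2.imwrite(f"pics/{n}_raw.png",f)
print(cams.get_calibration("wrist"))
E
```

```text
pics
{'time_s': 0.0, 'qpos': array([ 6.30245321e+01,  1.83519679e+01,  8.97066580e+01,  5.88741118e-04,
        7.20437713e+01, -1.14612149e+00]), 'qvel': array([-0.06455098,  0.00369678, -0.02770911,  0.01879155, -0.00190743,
       -0.00706424]), 'effort': array([ 1.34258138e-03, -4.12469029e+01, -2.31977302e+01,  7.26706395e-02,
        4.58222092e-02, -1.45731719e-04]), 'ee_pos': array([250.29089107, 517.10338894, 213.11530074]), 'ee_rot': array([-1.79897634e+02, -2.60780221e-03,  1.54170469e+02]), 'force': array([-0.16379281, -0.62015934, -0.07615566]), 'torque': array([ 0.00512065, -0.03755547,  0.05299842]), 'gripper_force': 0.0, 'gripper_width': 91.20635688626444}
scene {'mtx': array([[414.3548386 ,   0.        , 252.40746465],
       [  0.        , 414.3548386 , 191.60515528],
       [  0.        ,   0.        ,   1.        ]]), 'k1': 0.01051316370948941, 'eye': array([1102.27488857, -702.76643226,  893.79663845]), 'attitude': array([-130.81282298,    0.27691488,   36.52322933])}
top {'mtx': array([[450.44065127,   0.        , 252.49448136],
       [  0.        , 450.44065127, 188.91903678],
       [  0.        ,   0.        ,   1.        ]]), 'k1': -0.11944772775093468, 'eye': array([ 424.12991541,   27.75482585, 1406.98140246]), 'attitude': array([-174.58574794,    0.21911674,  -89.27054037])}
{'mtx': array([[294.27014156,   0.        , 256.06835604],
       [  0.        , 294.27014156, 200.06566949],
       [  0.        ,   0.        ,   1.        ]]), 'k1': -0.06579722736995787, 'tool_from_camera': array([[-3.92340708e-04, -9.66415627e-01, -2.56983818e-01,
         7.21677538e+01],
       [ 9.99999606e-01, -5.83780166e-04,  6.68655802e-04,
         1.31518928e+00],
       [-7.96221472e-04, -2.56983455e-01,  9.66415475e-01,
        -1.70140736e+02],
       [ 0.00000000e+00,  0.00000000e+00,  0.00000000e+00,
         1.00000000e+00]])}
```

View pics/top0.png

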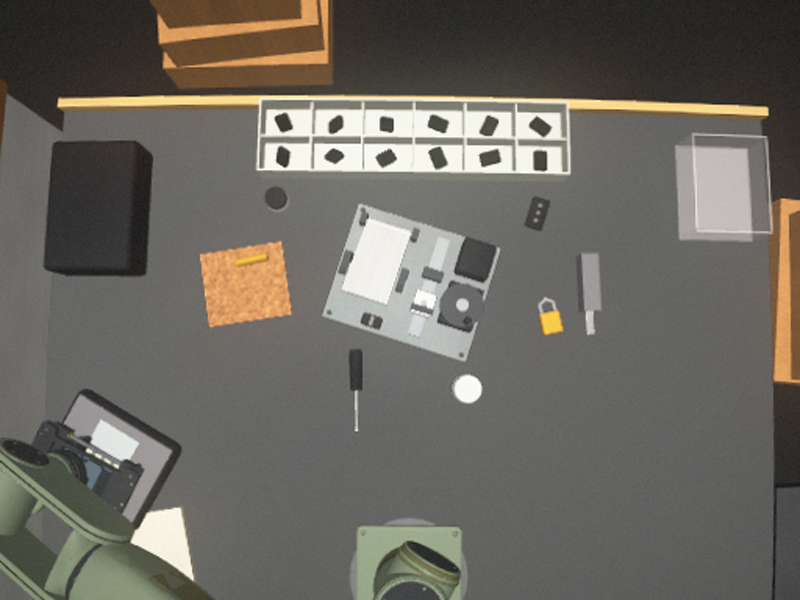

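View pics/scene0.png

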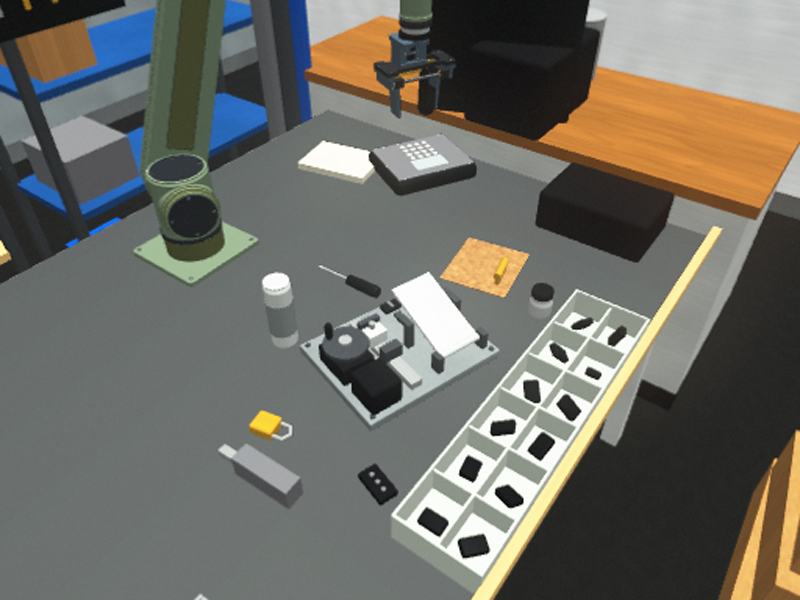

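The top view shows the sleeve at (590,280) with the bar end at (590,333), and the padlock at (551,318). The fixture base corners are at (361,205), (499,248), (466,360) and (323,317), the wheel is at (462,305), and the pad is at (246,284). The scene view confirms the plate is sprung up and its free edge faces the robot.

```bash
cat > h.py <<'E'
from workcell import env, cams
import cv2, numpy as np
from scipy.spatial.transform import Rotation as Ro
def rot(a): return Ro.from_euler('xyz',a,degrees=True).as_matrix()
def pose(): s=env.state(); return np.array(s['ee_pos']),rot(s['ee_rot'])
def cam(n,p=None):
    c=cams.get_calibration(n)
    if n!='wrist': return c,rot(c['attitude']),np.array(c['eye'])
    t,R=p; M=c['tool_from_camera']; return c,R@M[:3,:3],t+R@M[:3,3]
def px2w(n,uv,z,p=None):
    c,R,e=cam(n,p); uv=np.array(uv,float).reshape(-1,1,2)
    q=cv2.undistortPoints(uv,c['mtx'],np.array([c['k1'],0,0,0.]))[:,0]
    d=np.c_[q,np.ones(len(q))]@R.T
    return e+d*((np.broadcast_to(z,len(q))-e[2])/d[:,2])[:,None]
def w2px(n,P,p=None):
    c,R,e=cam(n,p); Q=(np.array(P,float).reshape(-1,3)-e)@R
    return cv2.projectPoints(Q,np.zeros(3),np.zeros(3),c['mtx'],np.array([c['k1'],0,0,0.]))[0][:,0]
def go(xyz,yaw):
    "shift and turn to take, in tool axes (m, rad)"
    t,R=pose(); a=env.state()['ee_rot'][2]
    d=R.T@(np.array(xyz,float)-t)/1000; r=-np.radians((yaw-a+180)%360-180)
    print('delta',d.round(4),'roll',round(r,3),'yaw now',round(a,2),'pos',t.round(1))
def wpic(name,f=1.5):
    p=pose(); im=cams.grab_frame('wrist'); cv2.imwrite(f'pics/{name}_raw.png',im)
    cv2.imwrite(f'pics/{name}.png',cv2.resize(im,None,fx=f,fy=f,interpolation=cv2.INTER_CUBIC)); np.savez(f'pics/{name}.npz',t=p[0],R=p[1])
def lp(name): d=np.load(f'pics/{name}.npz'); return d['t'],d['R']
E
python3 - <<'E'
from h import *
k=.64
def T(l,z): return px2w('top',np.array(l)*k,z).round(1).tolist()
print('base',T([(361,205),(499,248),(466,360),(323,317)],20))
print('sleeve top',T([(581,254),(599,254),(601,309),(583,309)],43),'barend',T([(586,333),(595,333)],19))
print('wheel',T([(462,305)],80),'knob',T([(468,322)],112),'can',T([(467,388)],150),'padlock',T([(551,323),(546,298)],22))
go([330,-330,250],0)
E
```

```text
base [[736.6, 104.4, 20.0], [652.8, -172.7, 20.0], [429.3, -107.4, 20.0], [510.4, 175.6, 20.0]]
sleeve top [[639.5, -332.3, 43.0], [640.1, -368.5, 43.0], [531.1, -370.7, 43.0], [530.7, -334.8, 43.0]] barend [[484.8, -346.7, 19.0], [485.0, -364.9, 19.0]]
wheel [[532.7, -93.5, 80.0]] knob [[498.8, -101.8, 112.0]] can [[379.1, -96.8, 150.0]] padlock [[503.8, -275.7, 22.0], [553.4, -266.1, 22.0]]
delta [-0.4408 -0.7279 -0.0356] roll 2.691 yaw now 154.17 pos [250.3 517.1 213.2]
```

Emit:
apply_moves --pt "-0.041 -0.025 0 0.12 0" --pt "-0.082 -0.05 0 0.24 0" --pt "-0.123 -0.075 0 0.36 0" --pt "-0.164 -0.1 0 0.48 0" --pt "-0.205 -0.125 0 0.6 0"

```text
time_s: 0.6
ee_pos: [381.0, 313.9, 213.7]
ee_rot: [-180.0, 0.0, 119.5]
force: [0.3, 0.5, 0.6]
gripper_width: 54.0
gripper_force: 0.0
```

```bash
python3 -c "
from h import *
go([570,0,215],73)"
```

```text
delta [-0.3663  0.0096 -0.0013] roll 0.812 yaw now 119.54 pos [381.  313.9 213.7]
```

Emit:
apply_moves --pt "-0.048 0.001 0 0.11 0" --pt "-0.096 0.002 0 0.22 0" --pt "-0.144 0.003 0 0.33 0" --pt "-0.192 0.005 0 0.44 0" --pt "-0.24 0.006 0 0.55 0"

```text
time_s: 1.1
ee_pos: [505.6, 108.6, 213.7]
ee_rot: [-180.0, -0.0, 88.0]
force: [-0.4, 0.1, -0.6]
gripper_width: 45.4
gripper_force: 0.0
```

```bash
python3 -c "
from h import *
go([570,0,215],73)"
```

```text
delta [-0.1063  0.0682 -0.0013] roll 0.262 yaw now 88.01 pos [505.6 108.6 213.7]
```

Emit:
apply_moves --pt "-0.036 0.023 0 0.09 0" --pt "-0.071 0.045 0 0.18 0" --pt "-0.106 0.068 0 0.262 0" --pt "-0.106 0.068 0 0.262 0"

```text
time_s: 1.5
ee_pos: [571.9, -1.6, 213.1]
ee_rot: [179.9, 0.1, 72.9]
force: [-0.0, 0.4, -0.7]
gripper_width: 46.0
gripper_force: 0.0
```

```bash
python3 -c "
from h import *
wpic('fix',1.55)
go([440,-352,150],0)"
```

```text
delta [-0.3752 -0.0221  0.0632] roll 1.276 yaw now 73.08 pos [5.704e+02 5.000e-01 2.130e+02]
```

View pics/fix.png

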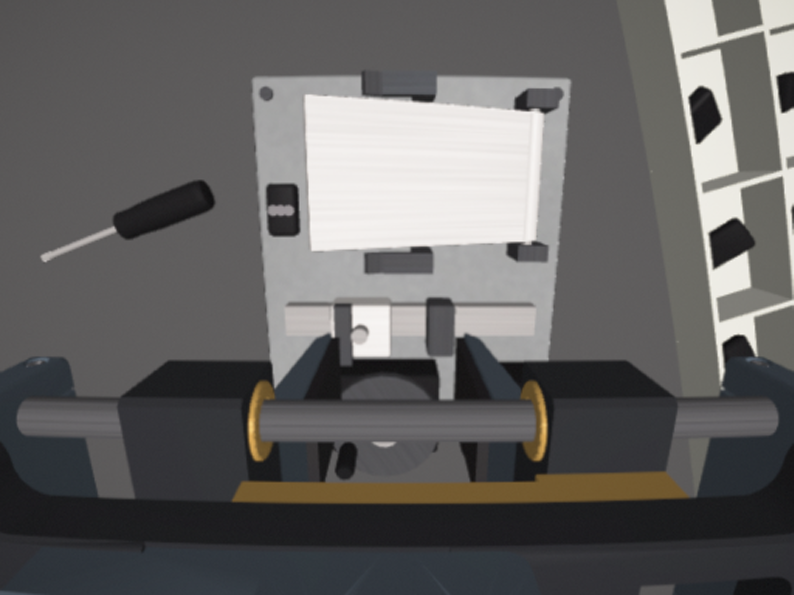

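```bash
cat >> h.py <<'E'
def machine(): d=np.load('mach.npy'); return d
def m2w(P,d=None):
    d=machine() if d is None else d; P=np.array(P,float).reshape(-1,3); c,s=np.cos(d[2]),np.sin(d[2])
    return np.c_[d[0]+c*P[:,0]-s*P[:,1], d[1]+s*P[:,0]+c*P[:,1],P[:,2]]
E
python3 - <<'E'
from h import *
from scipy.optimize import least_squares
p=lp('fix'); s=1.55
A=px2w('wrist',np.array([(253,77),(570,79)])/s,20,p)
B=px2w('wrist',np.array([(549,357),(273,380)])/s,20,p)
C=px2w('top',np.array([(361,205),(499,248),(466,360),(323,317)])*.64,20)
def inv(d,W):
    c,s=np.cos(d[2]),np.sin(d[2]); v=W[:,:2]-d[:2]; return v@np.array([[c,-s],[s,c]])
def f(d):
    a=inv(d,A)-[(-120,135),(120,135)]; b=inv(d,B)[:,0]-[120,-120]
    return np.r_[a.ravel(),b]
def g(d): return (inv(d,C)-[(120,135),(120,-165),(-120,-165),(-120,135)]).ravel()
for F in(f,g):
    r=least_squares(F,[580,0,-.29]); print(r.x[:2].round(1),np.degrees(r.x[2]).round(2),r.fun.round(1))
    if F is f: np.save('mach.npy',r.x)
P=[(-33,109+x,78) for x in(1,15)]+[(-33,-5+x,78) for x in(1,15)]
H=[(-8+dx,60+sy*57+dy,78) for sy in(1,-1) for dx in(-25,8) for dy in(-7,7)]
pl=[(-75,15,50+58*.0),(-75,105,50)]
print((w2px('wrist',m2w(H),p)*s).round(0).tolist())
im=cv2.imread('pics/fix_raw.png'); cv2.imwrite('pics/fixc.png',cv2.resize(im[40:310,155:375],None,fx=2.2,fy=2.2,interpolation=cv2.INTER_CUBIC))
E
```

```text
[589.3  14.5] -17.07 [ 2.1  0.4 -2.4 -0.4 -1.3  1.6]
[586.6  14.3] -16.6 [-1.9 -5.8 -3.1  4.7  4.   3.4  1.  -2.2]
[[362.0, 96.0], [362.0, 72.0], [415.0, 96.0], [415.0, 72.0], [365.0, 276.0], [365.0, 255.0], [414.0, 276.0], [414.0, 255.0]]
```

Emit:
apply_moves --pt "-0.047 -0.003 0.0 0.14 0" --pt "-0.094 -0.006 0.0 0.28 0" --pt "-0.141 -0.008 0.0 0.42 0" --pt "-0.188 -0.011 0.0 0.56 0" --pt "-0.235 -0.014 0.0 0.7 0"

```text
time_s: 2.05
ee_pos: [487.6, -218.6, 213.8]
ee_rot: [-179.9, -0.0, 33.0]
force: [0.5, -0.1, -0.1]
gripper_width: 45.9
gripper_force: 0.0
```

```bash
python3 -c "
from h import *
go([450,-352,150],0)"
```

```text
delta [-0.1042  0.0915  0.0637] roll 0.575 yaw now 32.96 pos [ 487.6 -218.6  213.8]
```

Emit:
apply_moves --pt "-0.026 0.023 0.016 0.145 0" --pt "-0.052 0.046 0.032 0.29 0" --pt "-0.078 0.069 0.048 0.435 0" --pt "-0.104 0.0915 0.063 0.575 0" --pt "-0.104 0.0915 0.063 0.575 0"

```text
time_s: 2.55
ee_pos: [449.7, -353.2, 148.4]
ee_rot: [-179.9, 0.2, 0.0]
force: [0.8, 0.6, -0.3]
gripper_width: 45.3
gripper_force: 0.0
```

```bash
python3 -c "
from h import *
wpic('bar',1.55)
print(env.state()['ee_rot'],env.state()['ee_pos'])"
```

```text
[-1.79855013e+02  1.32050461e-01  1.79044389e-01] [ 450.70694155 -351.7636122   149.54113114]
```

View pics/bar.png

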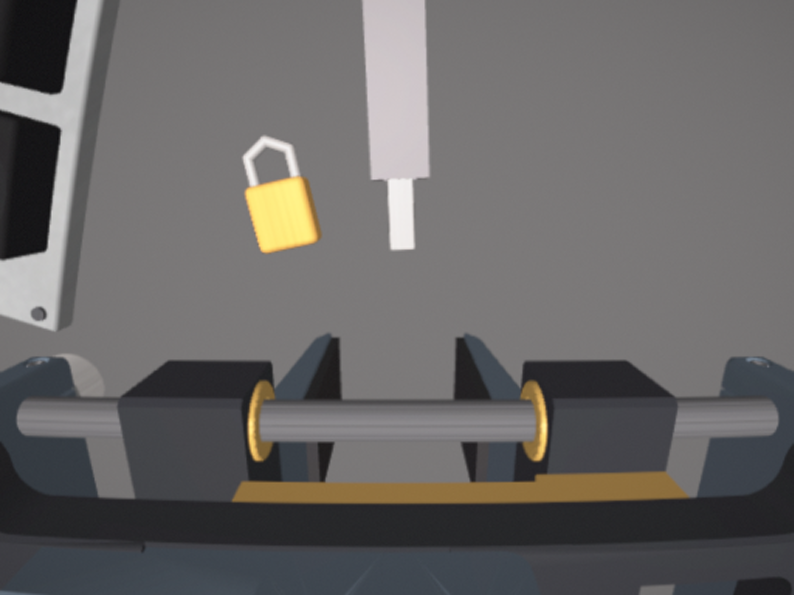

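The bar end is at (402,249), the sleeve mouth edge runs from (372,181) to (430,177), and the padlock is at (283,214), well clear of the bar.

```bash
python3 - <<'E'
from h import *
p=lp('bar'); s=1.55
b=px2w('wrist',np.array([(390,249),(414,248),(387.5,185),(413,184)])/s,19,p)
m=px2w('wrist',np.array([(372,181),(430,177),(363,2),(425,2)])/s,43,p)
l=px2w('wrist',np.array([(318,238),(303,178),(263,252)])/s,22,p)
print(b.round(1),m.round(1),l.round(1))
e=(b[0]+b[1])/2; q=(b[2]+b[3])/2; 
for a,c in((e,q),((m[0]+m[1])/2,(m[2]+m[3])/2)): print(np.degrees(np.arctan2(*(c-a)[[1,0]])))
E
```

```text
[[ 484.3 -347.    19. ]
 [ 484.9 -362.8   19. ]
 [ 525.1 -345.6   19. ]
 [ 525.7 -361.8   19. ]] [[ 527.2 -337.1   43. ]
 [ 529.5 -370.9   43. ]
 [ 622.7 -333.2   43. ]
 [ 622.7 -367.    43. ]] [[ 491.9 -300.5   22. ]
 [ 529.6 -292.5   22. ]
 [ 482.9 -263.9   22. ]]
1.6940680907194952
2.384230970678721
```

```bash
python3 -c "
from h import *
go([503.5,-354.3,4.5],2.1)"
```

```text
delta [0.0531 0.0031 0.1449] roll -0.034 yaw now 0.18 pos [ 450.7 -351.8  149.5]
```

Emit:
apply_moves --pt "0.03 0.002 0.035 -0.034 0" --pt "0.053 0.003 0.07 -0.034 0" --pt "0.053 0.003 0.105 -0.034 0" --pt "0.053 0.003 0.13 -0.034 0" --pt "0.053 0.003 0.13 -0.034 0"

```text
time_s: 3.1
ee_pos: [503.3, -351.1, 17.8]
ee_rot: [-179.7, 0.3, 2.4]
force: [-1.6, -0.9, 0.6]
gripper_width: 45.7
gripper_force: 0.0
```

```bash
python3 -c "
from h import *
go([503.5,-354.3,4.5],2.1)"
```

```text
delta [0.0002 0.0033 0.0133] roll 0.005 yaw now 2.36 pos [ 503.3 -351.1   17.8]
```

Emit:
apply_moves --pt "0 0.002 0.007 0 0" --pt "0 0.002 0.013 0 0" --pt "0 0.002 0.013 0 0" --grip_force 40

```text
time_s: 3.4
ee_pos: [505.2, -356.8, 8.6]
ee_rot: [180.0, -0.1, 2.2]
force: [-0.2, 0.3, -0.2]
gripper_width: 45.9
gripper_force: 0.0
```

Emit:
apply_moves --pt "0 0 0 0 -0.7" --pt "0 0 0 0 -0.75" --pt "0 0 0 0 -0.75" --pt "0 0 0 0 -0.75" --pt "0 0 0 0 -0.75"

```text
time_s: 3.9
ee_pos: [504.9, -356.8, 8.2]
ee_rot: [-180.0, -0.0, 2.2]
force: [-1.5, 0.6, 1.9]
gripper_width: 15.8
gripper_force: 39.9
```

Emit:
apply_moves --pt "-0.015 0 0 0 -0.75" --pt "-0.04 0 0 0 -0.75" --pt "-0.07 0 0 0 -0.75" --pt "-0.1 0 0 0 -0.75" --pt "-0.13 0 0 0 -0.75" --grip_force 50

```text
time_s: 4.4
ee_pos: [373.8, -361.6, 7.7]
ee_rot: [-180.0, 0.0, 2.2]
force: [-0.9, -0.3, -2.3]
gripper_width: 15.9
gripper_force: 49.9
```

Emit:
apply_moves --pt "-0.01 0 0 0 -0.75" --pt "-0.01 0 0 0 -0.75"

```text
time_s: 4.6
ee_pos: [363.6, -361.8, 7.6]
ee_rot: [-179.9, 0.1, 2.1]
force: [0.4, -0.7, -2.7]
gripper_width: 15.6
gripper_force: 49.9
```

Emit:
apply_moves --pt "0 0 0.0015 0 -0.75" --pt "0 0 0.003 0 -0.75" --pt "0 0 0.003 0 -0.75"

```text
time_s: 4.9
ee_pos: [366.4, -362.7, 5.2]
ee_rot: [179.9, -0.1, 2.2]
force: [-0.2, -0.5, 1.0]
gripper_width: 15.9
gripper_force: 49.9
```

Contact with the table. I'll open and shift to the raised grip.

Emit:
apply_moves --pt "0 0 0 0 -0.2" --pt "0 0 0 0 0" --pt "0 0 0 0 0" --pt "0.028 0 -0.001 0 0" --pt "0.055 0 -0.001 0 0"

```text
time_s: 5.4
ee_pos: [420.4, -360.2, 6.1]
ee_rot: [180.0, -0.0, 2.1]
force: [0.3, -1.1, 0.3]
gripper_width: 45.2
gripper_force: 0.0
```

```bash
python3 -c "
from h import *
wpic('b2',1.55)
go([420,-360,5],2.1)
print(w2px('wrist',[(494,-357,16),(421,-360,32),(441,-360,32)],lp('b2'))*1.55)"
```

```text
delta [-0.0056 -0.0015  0.0015] roll 0.001 yaw now 2.18 pos [ 425.6 -361.3    6.5]
[[399.17992881 186.97462246]
 [400.16914502 404.57247425]
 [402.44372592 350.23945617]]
```

View pics/b2.png

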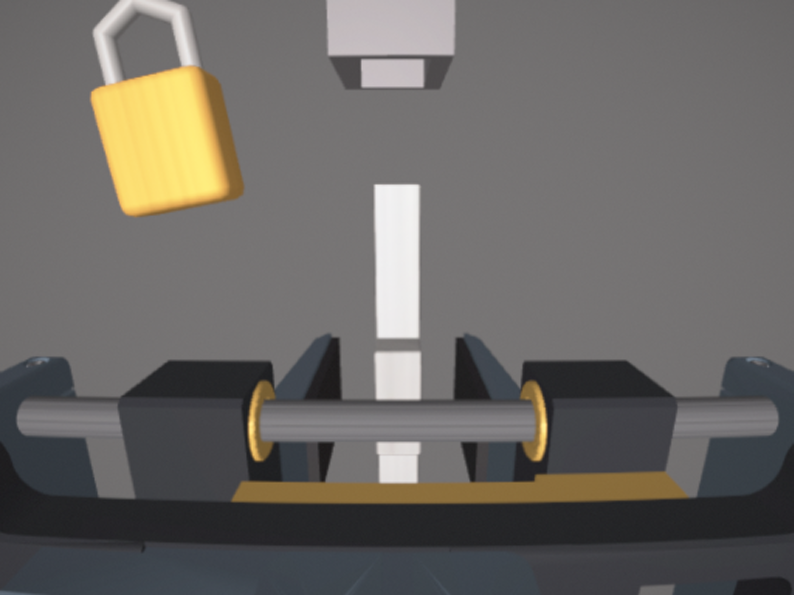

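```bash
python3 - <<'E'
from h import *
p=lp('b2'); s=1.55
print(px2w('wrist',np.array([(398,185)])/s,16,p)-p[0], px2w('wrist',np.array([(398,352),(398,453)])/s,32,p)-p[0])
print(px2w('wrist',np.array([(376,300),(419,300)])/s,16,p)-p[0])
go([420,-360,5],2.1)
E
```

```text
[[74.24026674  3.60950545  9.91145081]] [[ 19.92120158   1.64814498  25.91145081]
 [-18.56645754   0.23034286  25.91145081]]
[[33.71584258 10.07385228  9.91145081]
 [34.27789966 -5.44977617  9.91145081]]
delta [-0.0056 -0.0015  0.0015] roll 0.001 yaw now 2.18 pos [ 425.6 -361.3    6.5]
```

Emit:
apply_moves --pt "0 0 0 0 -0.75" --pt "0 0 0 0 -0.75" --pt "0 0 0 0 -0.75" --pt "0 0 0 0 -0.75" --pt "0 0 -0.04 0 -0.75"

```text
time_s: 5.95
ee_pos: [415.8, -357.1, 41.6]
ee_rot: [-179.5, 0.5, 2.1]
force: [0.1, 1.0, -2.7]
gripper_width: 16.0
gripper_force: 50.0
```

```bash
python3 - <<'E'
from h import *
y=np.degrees(machine()[2])+90
print(m2w([(-8,60,68),(-8-43,60,130),(-8-100,60,150)]).round(1),y)
go(m2w([(-51,60,135)])[0],y); t,_=pose(); print(env.state()['force'])
E
```

```text
[[599.2  74.2  68. ]
 [558.1  86.8 130. ]
 [503.7 103.5 150. ]] 72.92525454344884
delta [ 0.1578 -0.4391 -0.0909] roll -1.236 yaw now 2.13 pos [ 415.8 -357.1   41.6]
[ 0.13469998  0.97132236 -2.66517733]
```

Emit:
apply_moves --pt "0.015 -0.02 -0.042 -0.12 -0.75" --pt "0.03 -0.045 -0.082 -0.24 -0.75" --pt "0.045 -0.08 -0.115 -0.36 -0.75" --pt "0.06 -0.12 -0.14 -0.48 -0.75" --pt "0.075 -0.165 -0.15 -0.6 -0.75"

```text
time_s: 6.45
ee_pos: [489.5, -192.0, 198.5]
ee_rot: [179.8, -0.1, 36.7]
force: [1.2, -0.9, -4.0]
gripper_width: 15.7
gripper_force: 50.0
```

```bash
python3 - <<'E'
from h import *
go(m2w([(-51,60,190)])[0],72.9)
E
```

```text
delta [ 0.2217 -0.1825  0.0082] roll -0.632 yaw now 36.71 pos [ 489.5 -192.   198.5]
```

Emit:
apply_moves --pt "0.037 -0.03 0 -0.12 -0.75" --pt "0.074 -0.061 0 -0.24 -0.75" --pt "0.111 -0.091 0 -0.36 -0.75" --pt "0.148 -0.122 0 -0.48 -0.75" --pt "0.185 -0.152 0 -0.6 -0.75"

```text
time_s: 6.95
ee_pos: [545.9, 41.4, 195.4]
ee_rot: [-179.9, 0.0, 71.2]
force: [1.1, -0.9, -2.0]
gripper_width: 15.6
gripper_force: 50.0
```

Emit:
apply_moves --pt "0 0 0 0 -0.75" --pt "0 0 0 0 -0.75"

```text
time_s: 7.15
ee_pos: [545.9, 40.4, 195.1]
ee_rot: [-179.9, 0.1, 71.0]
force: [1.4, -0.7, -2.5]
gripper_width: 15.8
gripper_force: 50.0
```

```bash
python3 - <<'E'
from h import *
wpic('f2',1.55)
go(m2w([(-51,60,135)])[0],72.9)
y=machine()
p=lp('f2')
H=[(-8+dx,60+sy*57+dy,78) for sy in(1,-1) for dx in(-25,8,18) for dy in(-7,7)]
print((w2px('wrist',m2w(H),p)*1.55).round(0).tolist())
E
```

```text
delta [ 0.0489 -0.0038  0.0602] roll -0.035 yaw now 70.91 pos [545.9  39.4 195.3]
[[418.0, 147.0], [417.0, 123.0], [473.0, 146.0], [473.0, 121.0], [490.0, 145.0], [490.0, 121.0], [422.0, 329.0], [422.0, 308.0], [472.0, 327.0], [472.0, 307.0], [487.0, 327.0], [487.0, 306.0]]
```

View pics/f2.png

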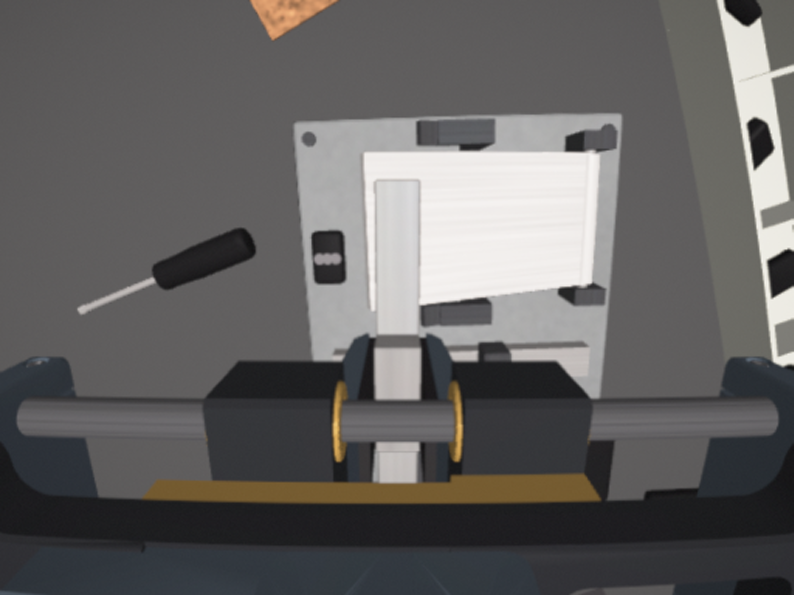

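```bash
python3 - <<'E'
from h import *
im=cv2.imread('pics/f2_raw.png')[70:220,190:405]
cv2.imwrite('pics/f2c.png',cv2.resize(cv2.convertScaleAbs(im,alpha=1.5,beta=20),None,fx=3.7,fy=3.7,interpolation=cv2.INTER_CUBIC))
E
```

```text
(no output)
```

View pics/f2c.png

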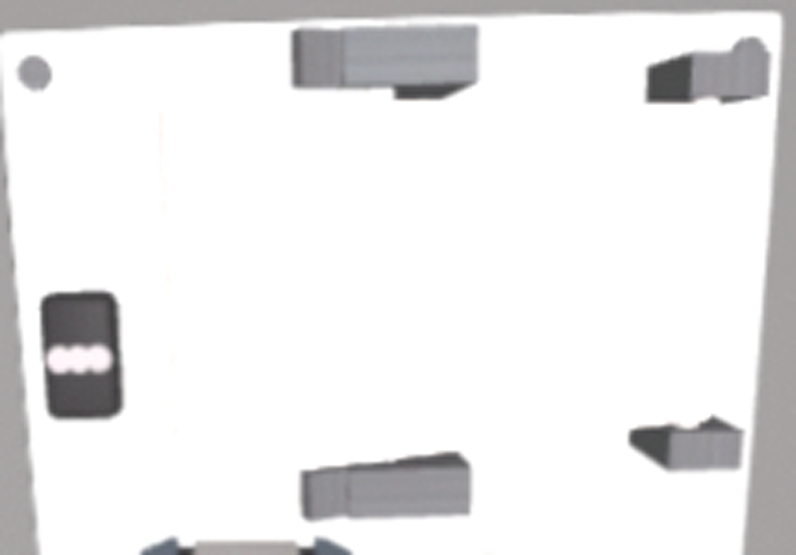

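```bash
python3 - <<'E'
from h import *
p=lp('f2'); d=machine()
q=np.array([(345,29),(345,86),(477,25),(477,84),(349,468),(349,516),(470,464),(470,514),(3,35),(781,14)])/3.7+(190,70)
W=px2w('wrist',q,[78]*8+[20]*2,p)
c,s=np.cos(d[2]),np.sin(d[2]); print(((W[:,:2]-d[:2])@np.array([[c,-s],[s,c]])-[-8,60]).round(1))
E
```

```text
[[ -12.2   64.8]
 [ -12.4   51.1]
 [  20.7   64.9]
 [  20.9   50.7]
 [ -12.5  -47.8]
 [ -12.6  -61.5]
 [  20.5  -47.8]
 [  20.8  -62. ]
 [-109.3   74.8]
 [ 125.5   74.7]]
```

```bash
python3 - <<'E'
from h import *
d=machine(); d[:2]=m2w([(-.4,1.5,0)])[0,:2]; np.save('mach.npy',d)
go(m2w([(-8-43,60,125)])[0],72.9)
E
```

```text
delta [ 0.0504 -0.0042  0.0702] roll -0.035 yaw now 70.91 pos [545.9  39.4 195.3]
```

Emit:
apply_moves --pt "0.025 -0.002 0.0 -0.035 -0.75" --pt "0.0504 -0.0042 0.02 -0.035 -0.75" --pt "0.0504 -0.0042 0.045 -0.035 -0.75" --pt "0.0504 -0.0042 0.07 -0.035 -0.75" --pt "0.0504 -0.0042 0.07 -0.035 -0.75"

```text
time_s: 7.7
ee_pos: [556.1, 86.8, 122.5]
ee_rot: [-179.5, 0.2, 72.8]
force: [-0.2, 0.4, -2.1]
gripper_width: 15.8
gripper_force: 50.0
```

```bash
python3 - <<'E'
from h import *
go(m2w([(-8-43,60,56)])[0],72.9)
E
```

```text
delta [0.0024 0.0021 0.0664] roll -0.002 yaw now 72.78 pos [556.1  86.8 122.5]
```

Emit:
apply_moves --pt "0.001 0.001 0.015 0 -0.75" --pt "0.001 0.001 0.03 0 -0.75" --pt "0.001 0.001 0.042 0 -0.75" --pt "0.001 0.001 0.053 0 -0.75" --pt "0.001 0.001 0.06 0 -0.75"

```text
time_s: 8.2
ee_pos: [560.1, 89.0, 65.8]
ee_rot: [-180.0, 0.0, 72.9]
force: [-2.3, -0.2, 1.5]
gripper_width: 15.6
gripper_force: 50.0
```

```bash
python3 - <<'E'
from h import *
go(m2w([(-8-43,60,56)])[0],72.9); print(env.state()['force'],env.state()['torque'])
E
```

```text
delta [-0.0012 -0.0016  0.0098] roll -0.0 yaw now 72.87 pos [560.1  89.   65.8]
[-2.32540031 -0.23010024  1.49584911] [-0.17036744  0.5660002   0.05325031]
```

Emit:
apply_moves --pt "-0.001 -0.001 0.005 0 -0.75" --pt "-0.001 -0.001 0.0105 0 -0.75" --pt "-0.001 -0.001 0.0105 0 -0.75" --pt "-0.001 -0.001 0.0105 0 -0.75"

```text
time_s: 8.6
ee_pos: [559.4, 89.1, 55.7]
ee_rot: [180.0, -0.0, 72.9]
force: [-2.4, 2.1, 2.2]
gripper_width: 15.8
gripper_force: 50.0
```

```bash
python3 - <<'E'
from h import *
for i in range(4):
  go(m2w([(-8-43,60,55.5)])[0],72.9); print(env.state()['force'])
  if i<3: im=cams.grab_frame('scene')
cv2.imwrite('pics/s3_raw.png',im)
c=w2px('scene',m2w([(-51,60,60)]))[0].astype(int); print(c)
im=im[c[1]-45:c[1]+45,c[0]-60:c[0]+60]; cv2.imwrite('pics/s3.png',cv2.resize(im,None,fx=6,fy=6,interpolation=cv2.INTER_CUBIC))
E
```

```text
delta [-0.0011 -0.001   0.0002] roll 0.001 yaw now 72.93 pos [559.4  89.1  55.7]
[-2.3767659   2.07240277  2.16657048]
delta [-0.0011 -0.001   0.0003] roll 0.001 yaw now 72.93 pos [559.4  89.1  55.8]
[-2.04798284  1.58639238  2.38138515]
delta [-0.0011 -0.001   0.0003] roll 0.001 yaw now 72.93 pos [559.5  89.1  55.8]
[-1.0915375   1.27378033  1.80495203]
delta [-0.0011 -0.001   0.0003] roll 0.001 yaw now 72.93 pos [559.5  89.1  55.8]
[-1.50404671  2.49241722  2.9440637 ]
[264 192]
```

View pics/s3.png

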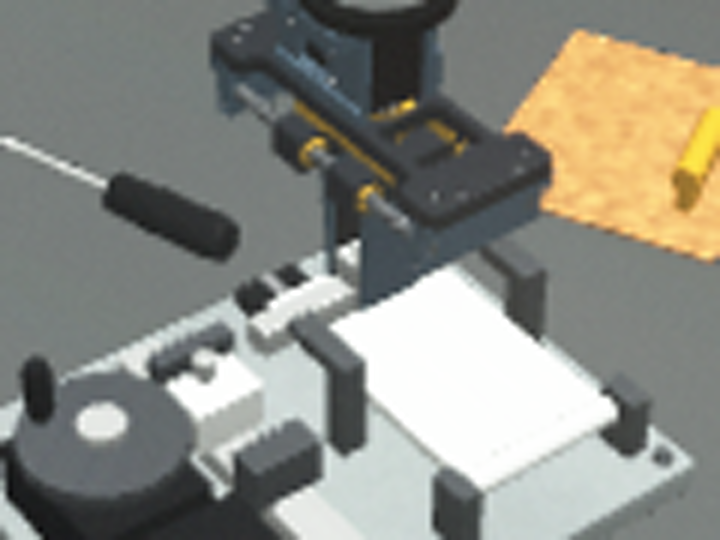

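Emit:
apply_moves --pt "-0.001 0.006 0.0005 0 -0.75" --pt "-0.001 0.012 0.0005 0 -0.75" --pt "-0.001 0.018 0.0005 0 -0.75" --pt "-0.001 0.024 0.0005 0 -0.75" --pt "-0.001 0.03 0.0005 0 -0.75"

```text
time_s: 9.25
ee_pos: [588.0, 78.9, 55.0]
ee_rot: [-180.0, 0.0, 72.9]
force: [-5.0, 1.6, 5.2]
gripper_width: 15.7
gripper_force: 50.0
```

```bash
python3 - <<'E'
from h import *
go(m2w([(-8,60,55.5)])[0],72.9)
E
```

```text
delta [ 0.0003  0.0117 -0.0005] roll 0.0 yaw now 72.91 pos [588.   78.9  55. ]
```

Emit:
apply_moves --pt "0 0.003 0 0 -0.75" --pt "0 0.006 0 0 -0.75" --pt "0 0.009 0 0 -0.75" --pt "0 0.0105 0 0 -0.75" --pt "0 0.0105 0 0 -0.75"

```text
time_s: 9.75
ee_pos: [598.0, 76.0, 55.1]
ee_rot: [180.0, -0.0, 72.9]
force: [-3.0, 1.1, 5.3]
gripper_width: 15.6
gripper_force: 50.0
```

Emit:
apply_moves --pt "0 0.001 0 0 -0.75" --pt "0 0.002 0 0 -0.75" --pt "0 0.002 0 0 -0.75"

```text
time_s: 10.05
ee_pos: [598.3, 75.9, 55.1]
ee_rot: [-179.8, 0.0, 72.9]
force: [-7.2, 1.9, 6.8]
gripper_width: 15.5
gripper_force: 50.0
```

```bash
python3 - <<'E'
from h import *
go(m2w([(-8,60,55.5)])[0],72.9)
E
```

```text
delta [ 0.0001  0.001  -0.0004] roll -0.0 yaw now 72.9 pos [598.3  75.9  55.1]
```

Emit:
apply_moves --pt "0 0.001 0 0 -0.75" --pt "0 0.002 0 0 -0.75" --pt "0 0.002 0 0 -0.75"

```text
time_s: 10.35
ee_pos: [598.3, 75.9, 55.1]
ee_rot: [-179.6, 0.0, 72.9]
force: [-10.7, 4.1, 10.6]
gripper_width: 15.5
gripper_force: 50.0
```

Emit:
apply_moves --pt "0 -0.002 -0.001 0 -0.75" --pt "0 -0.003 -0.001 0 -0.6" --pt "0 -0.003 -0.001 0 -0.3" --pt "0 -0.003 -0.001 0 -0.1" --pt "0 -0.003 -0.001 0 -0.1" --grip_force 20

```text
time_s: 10.85
ee_pos: [599.3, 75.6, 55.9]
ee_rot: [179.9, -0.0, 72.9]
force: [0.2, -0.2, 0.1]
gripper_width: 38.9
gripper_force: 0.0
```

Emit:
apply_moves --pt "0 0 -0.03 0 -0.1" --pt "0 0 -0.07 0 -0.1" --pt "0 0 -0.12 0 -0.1" --pt "0 0 -0.145 0 -0.1" --pt "0 0 -0.145 0 -0.1"

```text
time_s: 11.35
ee_pos: [601.5, 75.9, 205.9]
ee_rot: [179.4, -0.2, 72.9]
force: [0.9, 0.2, 0.4]
gripper_width: 41.4
gripper_force: 0.0
```

```bash
python3 - <<'E'
from h import *
w=m2w([(-8,-120,80)])[0]; print(w)
go([571,-13,213],72.9)
wpic('f3',1.55)
E
```

```text
[546.45616636 -96.3311777   80.        ]
delta [-0.0939 -0.003  -0.0075] roll 0.0 yaw now 72.92 pos [601.5  75.9 205.9]
```

View pics/f3.png

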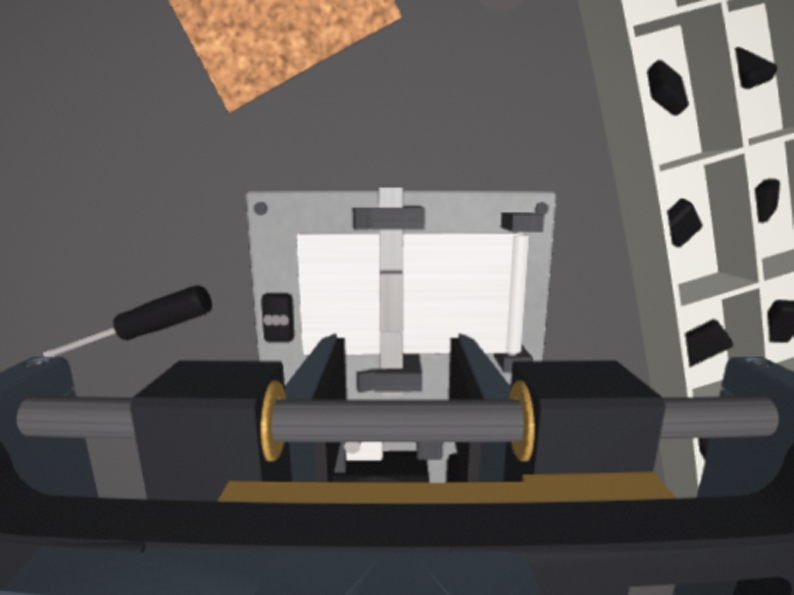

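The bar lies under both hooks, with its far end at row 187 and its grip between rows 271 and 332. The plate is level. Next I'll check the centring and move to view the wheel.

```bash
python3 - <<'E'
from h import *
p=lp('f3'); d=machine(); c,s=np.cos(d[2]),np.sin(d[2])
q=np.array([(391,187),(391,271),(391,332),(352,218),(424,218),(380,260),(403,260)])/1.55
W=px2w('wrist',q,[67,83,83,78,78,67,67],p)
print(((W[:,:2]-d[:2])@np.array([[c,-s],[s,c]])-[-8,60]).round(1))
go([500,-185,213],72.9)
E
```

```text
[[ -0.   76.8]
 [ -0.2  23.6]
 [ -0.3 -17.9]
 [-25.2  57.3]
 [ 21.2  57.2]
 [ -7.7  28.4]
 [  8.   28.4]]
delta [-0.2786 -0.0189 -0.0107] roll 0.0 yaw now 72.92 pos [599.9  75.8 202.9]
```

```bash
python3 - <<'E'
from h import *
p=lp('f3'); g=cv2.cvtColor(cv2.imread('pics/f3_raw.png'),cv2.COLOR_BGR2GRAY)
x=int(412/1.55)
print(g[125:155,x].tolist()); print(g[230:258,x].tolist())
x=int(391/1.55); print(g[115:135,x].tolist()); print(g[225:245,x].tolist())
d=machine(); c,s=np.cos(d[2]),np.sin(d[2])
for r,z in((120,67),(133,78),(147,78),(238,78),(252,78),(237.5,67)):
    W=px2w('wrist',[(266,r)],z,p); print(r,((W[:,:2]-d[:2])@np.array([[c,-s],[s,c]])-[-8,60]).round(1))
E
```

```text
[167, 169, 169, 169, 167, 168, 160, 125, 70, 81, 89, 90, 90, 91, 91, 90, 88, 88, 91, 93, 92, 93, 108, 143, 163, 182, 226, 243, 242, 242]
[45, 45, 46, 45, 45, 44, 45, 46, 45, 47, 57, 74, 82, 83, 84, 84, 83, 82, 84, 87, 86, 89, 118, 153, 165, 165, 161, 134]
[93, 93, 93, 94, 93, 105, 187, 204, 206, 206, 205, 205, 205, 205, 205, 204, 204, 203, 182, 101]
[189, 189, 188, 187, 188, 187, 187, 186, 185, 186, 186, 181, 142, 65, 47, 56, 73, 82, 81, 82]
120 [[14.  77.4]]
133 [[13.6 64.7]]
147 [[13.7 51. ]]
238 [[ 14.5 -46.6]]
252 [[ 14.6 -63.1]]
237.5 [[ 15.  -50.4]]
```

Emit:
apply_moves --pt "-0.047 -0.003 -0.002 0 -0.1" --pt "-0.094 -0.006 -0.004 0 -0.1" --pt "-0.141 -0.009 -0.006 0 -0.1" --pt "-0.188 -0.012 -0.008 0 -0.1" --pt "-0.235 -0.015 -0.01 0 -0.1"

```text
time_s: 11.9
ee_pos: [513.5, -145.8, 208.9]
ee_rot: [-179.8, 0.0, 72.9]
force: [0.3, -1.2, 0.2]
gripper_width: 41.2
gripper_force: 0.0
```

Emit:
apply_moves --pt "-0.02 -0.002 0 0 -0.1" --pt "-0.043 -0.004 0 0 -0.1" --pt "-0.043 -0.004 0 0 -0.1"

```text
time_s: 12.2
ee_pos: [497.0, -186.3, 208.9]
ee_rot: [-179.8, 0.0, 72.7]
force: [-0.3, -0.7, 0.1]
gripper_width: 40.9
gripper_force: 0.0
```

```bash
python3 - <<'E'
from h import *
wpic('w',1.55)
p=lp('w'); print(p[0],w2px('wrist',m2w([(-8,-120,80)]),p)*1.55)
E
```

```text
[ 497.01099042 -186.33226423  208.90919131] [[429.86012834 145.35767889]]
```

View pics/w.png

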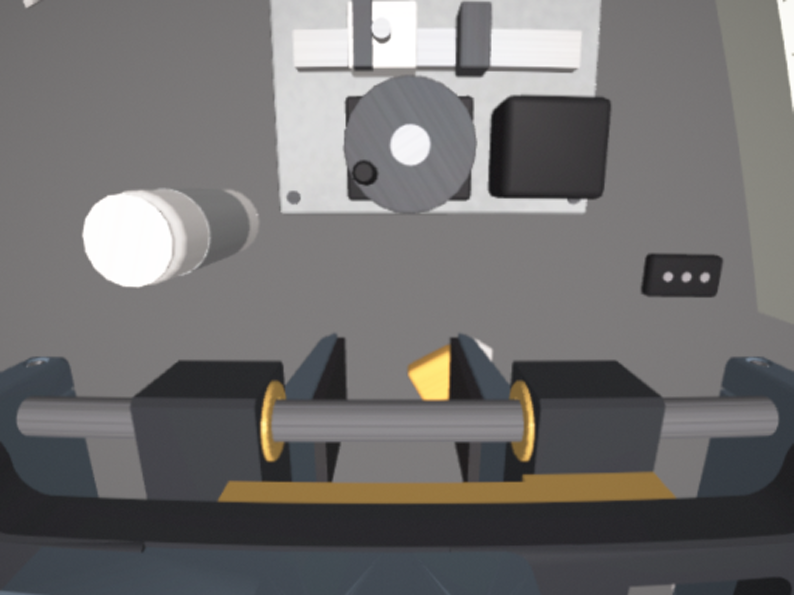

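```bash
python3 - <<'E'
from h import *
p=lp('w'); d=machine(); c,s=np.cos(d[2]),np.sin(d[2])
q=np.array([(410,144),(411,145),(365,172),(344,144),(476,144),(410,75),(410,212)])/1.55
W=px2w('wrist',q,[80,86,112,80,80,80,80],p); print(W.round(1))
print(((W[:,:2]-d[:2])@np.array([[c,-s],[s,c]])).round(1))
v=W[2]-(W[0]+W[1])/2; print(np.hypot(v[0],v[1]),np.degrees(np.arctan2(v[1],v[0])))
go(np.r_[W[2,:2],140],72.9)
E
```

```text
[[ 534.9  -91.9   80. ]
 [ 535.   -93.1   86. ]
 [ 504.6 -101.4  112. ]
 [ 495.6  -79.6   80. ]
 [ 574.3 -104.    80. ]
 [ 546.6  -53.3   80. ]
 [ 522.7 -131.9   80. ]]
[[ -20.4 -119.2]
 [ -19.9 -120.3]
 [ -46.5 -137.2]
 [ -61.6 -118.9]
 [  20.8 -119.1]
 [ -20.5  -78.8]
 [ -20.3 -161. ]]
31.616901481413716 -163.6272311120693
delta [ 0.0818 -0.018   0.0692] roll -0.002 yaw now 72.78 pos [ 497.7 -185.   209.1]
```

Emit:
apply_moves --pt "0.041 -0.009 0.0 0 -0.1" --pt "0.0818 -0.018 0.02 0 -0.1" --pt "0.0818 -0.018 0.05 0 -0.1" --pt "0.0818 -0.018 0.069 0 -0.1" --pt "0.0818 -0.018 0.069 0 -0.1"

```text
time_s: 12.75
ee_pos: [503.4, -98.9, 138.5]
ee_rot: [-179.5, 0.0, 73.0]
force: [-0.7, 0.0, -0.4]
gripper_width: 41.1
gripper_force: 0.0
```

```bash
python3 - <<'E'
from h import *
go([504.4,-101.4,94],72.9)
E
```

```text
delta [-0.0021  0.002   0.0445] roll 0.002 yaw now 73.04 pos [503.4 -98.9 138.5]
```

Emit:
apply_moves --pt "-0.001 0.001 0.02 0 -0.1" --pt "-0.002 0.001 0.035 0 -0.1" --pt "-0.002 0.001 0.0445 0 -0.1" --pt "-0.002 0.001 0.0445 0 -0.1"

```text
time_s: 13.15
ee_pos: [505.6, -102.7, 96.7]
ee_rot: [-179.9, -0.0, 72.9]
force: [-1.1, 0.7, 0.3]
gripper_width: 41.2
gripper_force: 0.0
```

Emit:
apply_moves --pt "0 0 0 0 -0.8" --pt "0 0 0 0 -0.8" --pt "0 0 0 0 -0.8" --pt "0 0 0 0 -0.8" --grip_force 15

```text
time_s: 13.55
ee_pos: [504.8, -103.0, 97.8]
ee_rot: [-179.9, 0.0, 72.9]
force: [-3.7, -0.7, 3.8]
gripper_width: 13.3
gripper_force: 15.0
```

```bash
cat >> h.py <<'E'
C=np.array([535.,-92.5])
def crank(n=5,st=.3,r=31.8,a=None):
    t,R=pose(); v=t[:2]-C; a=np.arctan2(v[1],v[0]) if a is None else a
    P=[R.T@np.r_[C+r*np.array([np.cos(a-st*k),np.sin(a-st*k)])-t[:2],0]/1000 for k in range(1,n+1)]
    print('r',np.hypot(*v).round(1),'a',a.round(3),'z',t[2].round(1),env.state()['force'].round(1)); print(np.round(P,4)[:,:2].tolist())
E
python3 -c "
from h import *
crank()"
```

```text
r 32.0 a -2.808 z 97.8 [-3.7 -0.7  3.8]
[[0.0085, -0.0042], [0.0179, -0.006], [0.0273, -0.0048], [0.036, -0.001], [0.0432, 0.0053]]
```

Emit:
apply_moves --pt "0.0085 -0.0042 0 0 -0.8" --pt "0.0179 -0.006 0 0 -0.8" --pt "0.0273 -0.0048 0 0 -0.8" --pt "0.036 -0.001 0 0 -0.8" --pt "0.0432 0.0053 0 0 -0.8"

```text
time_s: 14.05
ee_pos: [521.6, -61.7, 97.8]
ee_rot: [-179.7, -0.1, 72.9]
force: [-3.1, 3.2, 5.1]
gripper_width: 13.0
gripper_force: 15.0
```

```bash
python3 -c "
from h import *
crank()"
```

```text
r 33.6 a 1.981 z 97.8 [-3.1  3.2  5.1]
[[0.0037, 0.0092], [0.0061, 0.0184], [0.0057, 0.0279], [0.0025, 0.0369], [-0.0032, 0.0445]]
```

Emit:
apply_moves --pt "0.0037 0.0092 0 0 -0.8" --pt "0.0063 0.0184 0 0 -0.8" --pt "0.006 0.0279 0 0 -0.8" --pt "0.0028 0.0371 0 0 -0.8" --pt "-0.003 0.0448 0 0 -0.8"

```text
time_s: 14.55
ee_pos: [564.7, -80.2, 97.7]
ee_rot: [-179.8, 0.1, 73.0]
force: [-8.4, -0.6, 7.4]
gripper_width: 13.5
gripper_force: 15.0
```

```bash
python3 -c "
from h import *
crank(r=32)"
```

```text
r 32.2 a 0.393 z 97.7 [-8.4 -0.6  7.4]
[[-0.0083, 0.0048], [-0.0176, 0.0071], [-0.0272, 0.0065], [-0.0361, 0.0031], [-0.0437, -0.0028]]
```

Emit:
apply_moves --pt "-0.0083 0.004 -0.001 0 -0.8" --pt "-0.0176 0.0055 -0.0015 0 -0.8" --pt "-0.0268 0.0045 -0.002 0 -0.8" --pt "-0.035 0.0012 -0.002 0 -0.8" --pt "-0.0423 -0.0045 -0.002 0 -0.8"

```text
time_s: 15.05
ee_pos: [552.0, -118.5, 99.5]
ee_rot: [179.7, -0.1, 72.9]
force: [-0.7, -0.2, 0.7]
gripper_width: 9.3
gripper_force: 0.0
```

```bash
python3 -c "
from h import *
crank(r=32)"
```

```text
r 31.1 a -0.992 z 99.5 [-0.7 -0.2  0.7]
[[-0.007, -0.0064], [-0.0109, -0.0151], [-0.0121, -0.0246], [-0.0105, -0.034], [-0.0061, -0.0425]]
```

The knob slipped out, since the opening now reads 9.3 mm. I'll lift, return to the same viewing pose and locate the knob numerically by differencing against the earlier picture.

Emit:
apply_moves --pt "0 0 -0.03 0 -0.8" --pt "0 0 -0.07 0 -0.4" --pt "-0.03 0.0 -0.11 0 -0.1" --pt "-0.06 -0.01 -0.11 0 -0.1" --pt "-0.08 -0.015 -0.11 0 -0.1"

```text
time_s: 15.55
ee_pos: [511.5, -193.4, 211.4]
ee_rot: [179.7, 0.1, 72.9]
force: [0.2, 0.3, -0.6]
gripper_width: 38.1
gripper_force: 0.0
```

```bash
python3 -c "
from h import *
go([497.5,-185.5,209],72.8)"
```

```text
delta [ 0.0035 -0.0157  0.0023] roll 0.001 yaw now 72.87 pos [ 511.5 -193.4  211.4]
```

Emit:
apply_moves --pt "0.0035 -0.0157 0.002 0 -0.1" --pt "0.0035 -0.0157 0.002 0 -0.1" --pt "0.0035 -0.0157 0.002 0 -0.1"

```text
time_s: 15.85
ee_pos: [497.8, -183.5, 207.7]
ee_rot: [179.9, 0.0, 72.9]
force: [-0.7, -0.7, 0.7]
gripper_width: 41.0
gripper_force: 0.0
```

```bash
cat >> h.py <<'E'
def knob(name):
    p=lp(name); g=cv2.GaussianBlur(cv2.cvtColor(cv2.imread(f'pics/{name}_raw.png'),cv2.COLOR_BGR2GRAY),(5,5),0)
    A=np.radians(np.arange(0,360,4)); out=[]
    for r in(30,32,34):
        q=w2px('wrist',np.c_[C[0]+r*np.cos(A),C[1]+r*np.sin(A),0*A+110],p).round().astype(int)
        out.append(g[np.clip(q[:,1],0,383),np.clip(q[:,0],0,511)])
    m=np.mean(out,0); i=np.argsort(m)[:8]; print(name,[(int(a*4),int(m[a])) for a in i])
E
python3 -c "
from h import *
knob('w'); wpic('w2'); knob('w2'); print(lp('w2')[0])"
```

```text
w [(204, 42), (188, 62), (200, 63), (196, 70), (192, 70), (208, 70), (184, 75), (20, 109)]
w2 [(8, 60), (352, 61), (348, 64), (356, 73), (4, 74), (0, 75), (12, 94), (344, 105)]
[ 497.79439938 -183.45654208  207.74545391]
```

```bash
cat >> h.py <<'E'
def knobc(name,a):
    p=lp(name); g=cv2.cvtColor(cv2.imread(f'pics/{name}_raw.png'),cv2.COLOR_BGR2GRAY); a=np.radians(a)
    u=w2px('wrist',[(C[0]+32*np.cos(a),C[1]+32*np.sin(a),112)],p)[0]; x,y=u.round().astype(int)
    w=g[y-11:y+12,x-11:x+12]; n,l,s,c=cv2.connectedComponentsWithStats((w<75).astype('uint8'))
    k=1+np.argmax(s[1:,4]); q=c[k]+[x-11,y-11]; W=px2w('wrist',[q],112,p)[0]; v=W[:2]-C
    print(s[k],W.round(1),'r',np.hypot(*v).round(1),'a',np.degrees(np.arctan2(v[1],v[0])).round(1)); return w
E
python3 -c "
from h import *
knobc('w',-164); print(knobc('w2',-2)[::2,::2])"
```

```text
[  1   4  19  19 252] [ 502.4 -102.2  112. ] r 34.0 a -163.5
[  0   0  16  22 188] [563.6 -93.7 112. ] r 28.6 a -2.4
[[123 126 122 121 112  76  63 172 214 217 216 215]
 [122 125 122 121 119  94  61 173 215 216 216 215]
 [121 126 119  74  56  54  48 197 213 214 215 216]
 [119 118  53  54  71  73  67  87 201 213 215 215]
 [114  52  36  74  76  75  75  70 139 212 213 214]
 [ 65  27  55  76  76  75  75  73  86 209 213 213]
 [ 31  28  59  75  75  75  75  73  80 211 213 210]
 [ 24  24  38  74  75  76  74  62 101 213 211 209]
 [ 26  26  28  42  68  70  53  43 199 212 211 208]
 [ 37  24  26  26  28  31  48  90 206 211 212 209]
 [ 84  33  23  24  30  72 114 118 206 213 213 209]
 [121 101  80  80  97 120 119 117 206 216 213 208]]
```

```bash
python3 -c "
from h import *
go([567,-93.6,140],150)"
```

```text
delta [0.1059 0.0395 0.0677] roll -1.345 yaw now 72.93 pos [ 498.1 -183.2  207.7]
```

Emit:
apply_moves --pt "0.025 0.01 0.0 -0.14 -0.1" --pt "0.05 0.02 0.0 -0.28 -0.1" --pt "0.075 0.03 0.01 -0.42 -0.1" --pt "0.1 0.0395 0.02 -0.56 -0.1" --pt "0.106 0.0395 0.03 -0.7 -0.1"

```text
time_s: 16.4
ee_pos: [569.0, -90.8, 176.9]
ee_rot: [179.9, 0.0, 113.5]
force: [-0.7, -0.2, -0.8]
gripper_width: 41.1
gripper_force: 0.0
```

```bash
python3 -c "
from h import *
go([567,-93.6,135],150)"
```

```text
delta [-0.0017 -0.003   0.0418] roll -0.636 yaw now 113.53 pos [569.  -90.8 176.9]
```

Emit:
apply_moves --pt "-0.0015 -0.002 0.01 -0.14 -0.1" --pt "-0.0015 -0.002 0.02 -0.28 -0.1" --pt "-0.0015 -0.002 0.03 -0.42 -0.1" --pt "-0.0015 -0.002 0.04 -0.56 -0.1" --pt "-0.0015 -0.002 0.042 -0.636 -0.1"

```text
time_s: 16.9
ee_pos: [565.2, -94.8, 134.0]
ee_rot: [-180.0, -0.1, 149.8]
force: [0.4, 0.2, -0.3]
gripper_width: 41.1
gripper_force: 0.0
```

Emit:
apply_moves --pt "0 0 0 0 -0.1"

```text
time_s: 17.0
ee_pos: [565.5, -94.9, 134.7]
ee_rot: [-180.0, -0.0, 149.5]
force: [-0.1, 0.2, 0.0]
gripper_width: 40.8
gripper_force: 0.0
```

```bash
python3 -c "
from h import *
wpic('w3')
for i in range(3): go([567,-93.6,91.5],150); cams.grab_frame('scene')"
```

```text
delta [-0.0005  0.0018  0.0437] roll -0.01 yaw now 149.42 pos [565.6 -94.9 135.2]
delta [-0.0004  0.0018  0.044 ] roll -0.01 yaw now 149.41 pos [565.7 -95.  135.5]
delta [-0.0005  0.0019  0.0441] roll -0.01 yaw now 149.42 pos [565.6 -95.  135.6]
```

Emit:
apply_moves --pt "0 0.001 0.012 0 -0.1" --pt "0 0.001 0.024 0 -0.1" --pt "0 0.001 0.036 0 -0.1" --pt "0 0.001 0.0425 0 -0.1" --pt "0 0.001 0.0425 0 -0.1"

```text
time_s: 17.7
ee_pos: [564.3, -94.0, 91.3]
ee_rot: [-179.9, -0.2, 149.5]
force: [0.2, 0.0, 0.7]
gripper_width: 40.5
gripper_force: 0.0
```

Emit:
apply_moves --pt "0 0 0 0 -0.8" --pt "0 0 0 0 -0.8" --pt "0 0 0 0 -0.8" --pt "0 0 0 0 -0.8" --grip_force 30

```text
time_s: 18.1
ee_pos: [565.7, -94.2, 93.4]
ee_rot: [180.0, 0.1, 149.5]
force: [0.1, 0.6, 1.3]
gripper_width: 12.8
gripper_force: 30.0
```

```bash
python3 -c "
from h import *
crank(st=.22,r=32)"
```

```text
r 30.7 a -0.055 z 93.4 [0.1 0.6 1.3]
[[-0.0037, -0.006], [-0.0047, -0.0129], [-0.0042, -0.0199], [-0.0022, -0.0267], [0.0013, -0.0328]]
```

Emit:
apply_moves --pt "-0.0026 -0.0067 0 0.12 -0.8" --pt "-0.0036 -0.0136 0 0.24 -0.8" --pt "-0.0031 -0.0206 0 0.36 -0.8" --pt "-0.0011 -0.0274 0 0.48 -0.8" --pt "0.0024 -0.0335 0 0.6 -0.8"

```text
time_s: 18.6
ee_pos: [568.3, -116.3, 95.8]
ee_rot: [177.3, 0.8, 114.4]
force: [17.3, -4.1, -4.8]
gripper_width: 11.8
gripper_force: 3.9
```

```bash
python3 -c "
from h import *
crank(st=.22,r=31)"
```

```text
r 41.0 a -0.621 z 95.8 [17.3 -4.1 -4.8]
[[0.0059, -0.0112], [0.0046, -0.0179], [0.0048, -0.0247], [0.0064, -0.0313], [0.0095, -0.0373]]
```

```bash
python3 - <<'E'
from h import *
X=np.arange(-90,91,3.)
for n in('w','w2'):
    g=cv2.cvtColor(cv2.imread(f'pics/{n}_raw.png'),cv2.COLOR_BGR2GRAY); p=lp(n)
    for y in(-50,-58):
        q=w2px('wrist',m2w([(x,y,70) for x in X]),p).round().astype(int); ok=(q[:,1]>=0)&(q[:,1]<384)
        print(n,y,[int(g[b,a]) if o else -1 for (a,b),o in zip(q,ok)])
print(env.state()['force'],env.state()['torque'],env.state()['ee_pos'],env.state()['qpos'].round(1))
E
```

```text
w -50 [229, 230, 231, 231, 232, 233, 234, 234, 234, 235, 239, 252, 131, 118, 118, 120, 242, 242, 242, 242, 255, 255, 255, 255, 255, 230, 229, 230, 228, 230, 231, 230, 229, 120, 81, 113, 116, 117, 113, 114, 146, 241, 240, 238, 237, 236, 233, 235, 234, 231, 230, 229, 227, 227, 225, 236, 234, 232, 231, 215, 204]
w -58 [240, 240, 240, 241, 242, 242, 242, 241, 242, 242, 242, 250, 134, 118, 118, 119, 254, 179, 142, 250, 255, 255, 255, 255, 255, 240, 243, 243, 243, 243, 243, 243, 243, 108, 84, 114, 119, 117, 115, 115, 160, 243, 242, 243, 242, 242, 242, 241, 241, 241, 241, 241, 241, 241, 240, 240, 239, 238, 238, 229, 207]
w2 -50 [236, 236, 236, 237, 238, 238, 238, 239, 239, 232, 232, 233, 234, 234, 235, 236, 236, 237, 237, 237, 254, 176, 119, 120, 120, 233, 242, 242, 243, 253, 255, 255, 255, 255, 111, 115, 117, 116, 113, 114, 164, 242, 242, 242, 241, 240, 237, 236, 233, 230, 241, 240, 239, 239, 238, 238, 237, 235, 231, 223, 205]
w2 -58 [240, 241, 241, 241, 241, 242, 242, 243, 243, 243, 243, 243, 244, 244, 243, 243, 243, 244, 243, 243, 254, 176, 120, 120, 120, 254, 174, 175, 255, 255, 255, 255, 255, 255, 103, 115, 118, 118, 116, 117, 177, 243, 243, 243, 243, 243, 242, 242, 242, 242, 242, 242, 241, 240, 240, 240, 239, 239, 239, 223, 209]
[17.33383137 -4.12289444 -4.81265341] [-0.6070526  -2.04927396 -0.28840609] [ 568.31042291 -116.33106919   95.83326654] [-13.3  23.1 100.8   1.3  53.5 -38.5]
```

The image profile shows the carriage already against the stop: it moved 27 mm, the wheel having started part-wound, and no gap is left. So the wheel is at its end, and the slip and jam came from the stop. I'll relieve the stored force before lifting.

Emit:
apply_moves --pt "-0.004 0.008 0 0 -0.8" --pt "-0.008 0.016 0 0 -0.8" --pt "-0.0095 0.02 0 0 -0.8" --pt "-0.0095 0.02 0 0 -0.8" --grip_force 5

```text
time_s: 19.0
ee_pos: [568.5, -122.3, 92.8]
ee_rot: [-180.0, -0.0, 115.1]
force: [0.4, -0.6, 0.3]
gripper_width: 9.0
gripper_force: 0.0
```

Free. I'll lift and check the knob and carriage.

Emit:
apply_moves --pt "0 0 -0.02 0.1 -0.8" --pt "0 0 -0.06 0.2 -0.8" --pt "0 0 -0.1 0.3 -0.8" --pt "0.0 0.0 -0.115 0.42 -0.4" --pt "0.0 0.0 -0.115 0.57 -0.1"

```text
time_s: 19.5
ee_pos: [569.2, -122.7, 211.4]
ee_rot: [179.7, 0.0, 82.1]
force: [-0.7, 0.0, -0.3]
gripper_width: 22.2
gripper_force: 0.0
```

```bash
python3 -c "
from h import *
go([497.5,-185.5,209],72.9)"
```

```text
delta [-0.0721 -0.0624  0.0021] roll 0.16 yaw now 82.08 pos [ 569.2 -122.7  211.4]
```

Emit:
apply_moves --pt "-0.025 -0.021 0.001 0.08 -0.1" --pt "-0.05 -0.042 0.002 0.16 -0.1" --pt "-0.072 -0.0624 0.002 0.16 -0.1" --pt "-0.072 -0.0624 0.002 0.16 -0.1" --pt "-0.072 -0.0624 0.002 0.16 -0.1"

```text
time_s: 20.0
ee_pos: [496.4, -185.5, 206.2]
ee_rot: [180.0, -0.0, 73.2]
force: [-0.2, 0.1, 0.1]
gripper_width: 41.4
gripper_force: 0.0
```

```bash
python3 - <<'E'
from h import *
wpic('w4'); print(lp('w4')[0])
knob('w2'); knob('w4')
X=np.arange(-60,40,1.5)
for n in('w','w2','w4'):
    g=cv2.cvtColor(cv2.imread(f'pics/{n}_raw.png'),cv2.COLOR_BGR2GRAY); p=lp(n)
    for y in(-42,-50,):
        q=w2px('wrist',m2w([(x,y,72) for x in X]),p).astype(np.float32); v=cv2.remap(g,q[:,0][None],q[:,1][None],cv2.INTER_LINEAR)[0]
        print(n,y,' '.join(map(str,v)))
E
```

```text
[ 496.43194683 -185.46736683  206.15764016]
w2 [(8, 60), (352, 61), (348, 64), (356, 73), (4, 74), (0, 75), (12, 94), (344, 105)]
w4 [(356, 57), (16, 67), (12, 68), (0, 72), (4, 75), (8, 75), (352, 81), (20, 103)]
w -42 204 231 250 172 117 116 116 116 117 117 120 238 255 255 254 254 254 255 255 255 255 255 255 255 255 255 254 255 253 227 211 211 211 210 209 209 211 211 212 211 211 209 209 209 209 168 75 78 104 111 116 116 115 115 113 112 111 112 112 120 189 206 207 208 208 208 208
w -50 234 245 252 176 118 118 117 117 118 118 131 235 241 241 241 241 241 241 239 253 255 255 255 255 255 255 255 255 254 238 234 234 233 234 233 233 234 235 235 235 235 235 235 234 227 144 59 79 107 113 117 117 116 117 115 113 113 114 116 137 217 235 235 234 234 233 234
w2 -42 209 212 213 213 212 212 212 211 210 212 214 212 212 212 212 212 211 210 214 245 255 199 122 119 118 119 118 118 130 233 255 255 255 255 255 255 255 255 255 255 255 255 255 255 255 255 234 111 107 113 117 117 115 116 114 112 112 112 114 121 186 208 208 208 208 208 209
w2 -50 236 237 237 237 238 237 238 238 238 238 238 239 239 239 239 239 239 239 236 248 255 202 123 119 119 120 120 120 125 197 240 242 242 241 242 242 244 253 255 255 255 255 255 255 255 255 246 134 108 115 117 117 117 117 114 114 112 114 115 145 237 241 241 242 242 242 241
w4 -42 210 211 212 213 213 211 211 211 210 212 214 212 210 211 212 211 211 211 232 254 252 158 118 117 118 117 118 119 177 254 255 255 255 255 255 255 255 255 255 255 255 255 255 255 254 253 171 87 107 112 116 115 114 115 113 111 110 112 112 128 198 206 207 209 208 208 209
w4 -50 232 232 233 233 233 233 233 234 235 234 233 233 233 233 233 233 234 233 239 254 250 145 120 119 120 120 119 120 151 233 241 241 241 241 242 242 248 255 255 255 255 255 255 255 255 254 176 85 108 112 117 118 117 116 114 113 113 114 116 144 223 235 233 233 232 232 232
```

The carriage backed off by about 1 mm, with the knob at about +4° instead of −2°, as the jammed fingers came free. I'll push the knob clockwise with closed fingers, so that withdrawing can't unwind it.

```bash
python3 -c "
from h import *
go([577,-58,135],72.9)"
```

```text
delta [0.1447 0.0398 0.0712] roll 0.006 yaw now 73.23 pos [ 497.1 -185.1  206.1]
```

Emit:
apply_moves --pt "0.045 0.013 0 0 -1" --pt "0.09 0.026 0 0 -1" --pt "0.135 0.0398 0.01 0 -1" --pt "0.1447 0.0398 0.05 0 -1" --pt "0.1447 0.0398 0.071 0 -1"

```text
time_s: 20.55
ee_pos: [577.0, -54.7, 132.2]
ee_rot: [-179.8, -0.0, 73.5]
force: [-0.3, 0.2, -0.1]
gripper_width: 4.0
gripper_force: 0.0
```

Emit:
apply_moves --pt "0 0 0.012 0 -1" --pt "0 0 0.024 0 -1" --pt "0 0 0.035 0 -1" --pt "0 0 0.04 0 -1" --pt "0 0 0.04 0 -1"

```text
time_s: 21.05
ee_pos: [576.7, -58.3, 94.7]
ee_rot: [-180.0, -0.0, 73.2]
force: [0.1, 0.3, -0.4]
gripper_width: 0.3
gripper_force: 0.0
```

Emit:
apply_moves --pt "-0.003 0 0 0 -1" --pt "-0.006 0 0 0 -1" --pt "-0.008 0 0 0 -1" --pt "-0.01 0 0 0 -1" --pt "-0.01 0 0 0 -1"

```text
time_s: 21.55
ee_pos: [574.0, -67.9, 95.2]
ee_rot: [180.0, -0.0, 73.2]
force: [0.3, 0.0, -0.5]
gripper_width: 0.7
gripper_force: 0.0
```

Emit:
apply_moves --pt "-0.001 0 0 0 -1" --pt "-0.002 0 0 0 -1" --pt "-0.003 0 0 0 -1" --pt "-0.004 0 0 0 -1" --pt "-0.004 0 0 0 -1"

```text
time_s: 22.05
ee_pos: [572.7, -71.4, 95.0]
ee_rot: [-180.0, -0.0, 73.3]
force: [0.5, 0.6, 1.1]
gripper_width: 0.2
gripper_force: 0.6
```

Emit:
apply_moves --pt "-0.001 0 0 0 -1" --pt "-0.002 0 0 0 -1" --pt "-0.003 0 0 0 -1" --pt "-0.004 0 0 0 -1" --pt "-0.004 0 0 0 -1"

```text
time_s: 22.55
ee_pos: [572.2, -73.1, 95.1]
ee_rot: [180.0, -0.3, 73.2]
force: [1.2, 8.9, 1.3]
gripper_width: 0.7
gripper_force: 3.9
```

Emit:
apply_moves --pt "-0.001 0 0 0 -1" --pt "-0.002 0 0 0 -1" --pt "-0.003 0 0 0 -1" --pt "-0.004 0 0 0 -1" --pt "-0.004 0 0 0 -1"

```text
time_s: 23.05
ee_pos: [572.1, -74.0, 95.2]
ee_rot: [180.0, -0.6, 73.1]
force: [4.2, 17.3, 1.1]
gripper_width: 0.7
gripper_force: 7.8
```

The push is firm against the stop at 17 N. I'll withdraw straight back, lift and verify.

Emit:
apply_moves --pt "0.006 0 0 0 -1" --pt "0.015 0 0 0 -1" --pt "0.025 0 0 0 -1" --pt "0.025 0 -0.04 0 -1" --pt "0.025 0 -0.09 0 -0.6"

```text
time_s: 23.55
ee_pos: [576.2, -54.8, 183.4]
ee_rot: [-179.6, 0.1, 73.3]
force: [1.2, 0.3, 0.8]
gripper_width: 5.8
gripper_force: 0.0
```

```bash
python3 -c "
from h import *
go([497,-185.5,207],73)"
```

```text
delta [-0.148  -0.0384 -0.0231] roll 0.005 yaw now 73.3 pos [576.2 -54.8 183.4]
```

Emit:
apply_moves --pt "-0.01 -0.005 -0.023 0 -0.1" --pt "-0.055 -0.016 -0.023 0 -0.1" --pt "-0.1 -0.027 -0.023 0 -0.1" --pt "-0.148 -0.0384 -0.023 0.005 -0.1" --pt "-0.148 -0.0384 -0.023 0.005 -0.1"

```text
time_s: 24.05
ee_pos: [495.6, -190.1, 208.1]
ee_rot: [-180.0, 0.2, 72.7]
force: [-0.1, 0.8, -0.6]
gripper_width: 40.9
gripper_force: 0.0
```

```bash
python3 - <<'E'
from h import *
cams.grab_frame('top'); cams.grab_frame('top')
wpic('w5'); print(lp('w5')[0])
knob('w2'); knob('w4'); knob('w5')
X=np.arange(-36,36,1.5)
for n in('w2','w4','w5'):
    g=cv2.cvtColor(cv2.imread(f'pics/{n}_raw.png'),cv2.COLOR_BGR2GRAY); p=lp(n)
    for y in(-42,-50,):
        q=w2px('wrist',m2w([(x,y,72) for x in X]),p).astype(np.float32); v=cv2.remap(g,q[:,0][None],q[:,1][None],cv2.INTER_LINEAR)[0].astype(float)
        def cr(i,j,th,up): 
            k=[m for m in range(i,j) if (v[m]-th)*(v[m+1]-th)<=0][0 if up else -1]; return X[k]+1.5*(v[k]-th)/(v[k]-v[k+1])
        print(n,y,'jawL %.2f'%cr(2,10,180,1),'stopL %.2f'%cr(26,34,180,1),'stopR %.2f'%cr(38,47,170,0),'min',v[29:34])
# changes on the bench: scene vs start
a=cv2.imread('pics/top_raw.png'); b=cams.grab_frame('top'); cv2.imwrite('pics/top_end_raw.png',b)
m=(cv2.absdiff(cv2.GaussianBlur(a,(5,5),0),cv2.GaussianBlur(b,(5,5),0)).max(2)>30).astype('uint8')
n,l,s,c=cv2.connectedComponentsWithStats(m); print([(st[:4]/.64).astype(int).tolist() for st in s[1:] if st[4]>6])
E
```

```text
[ 498.04228989 -186.58292655  208.04221952]
w2 [(8, 60), (352, 61), (348, 64), (356, 73), (4, 74), (0, 75), (12, 94), (344, 105)]
w4 [(356, 57), (16, 67), (12, 68), (0, 72), (4, 75), (8, 75), (352, 81), (20, 103)]
w5 [(348, 54), (352, 62), (8, 63), (356, 74), (4, 74), (0, 75), (12, 98), (344, 105)]
w2 -42 jawL -28.13 stopL 9.66 stopR 29.61 min [255. 234. 111. 107. 113.]
w2 -50 jawL -28.12 stopL 9.88 stopR 28.88 min [255. 245. 134. 108. 115.]
w4 -42 jawL -28.89 stopL 8.84 stopR 29.40 min [253. 171.  87. 107. 112.]
w4 -50 jawL -29.00 stopL 8.92 stopR 28.99 min [254. 176.  85. 108. 112.]
w5 -42 jawL -27.97 stopL 9.78 stopR 29.67 min [254. 241. 124. 106. 112.]
w5 -50 jawL -27.95 stopL 10.02 stopR 28.96 min [255. 251. 147. 107. 114.]
[[334, 256, 7, 7], [514, 256, 23, 51], [348, 262, 45, 20], [492, 267, 51, 143], [342, 273, 6, 15], [540, 271, 43, 51], [420, 276, 20, 15], [584, 275, 15, 26], [459, 284, 6, 6], [414, 289, 25, 18], [343, 290, 42, 20], [595, 290, 14, 37], [532, 298, 31, 42], [573, 300, 43, 145], [581, 301, 43, 145], [410, 304, 21, 9], [545, 304, 4, 4], [501, 310, 78, 112], [585, 309, 9, 26], [501, 325, 7, 12], [523, 345, 21, 29], [584, 343, 6, 10], [495, 353, 10, 9], [576, 357, 15, 25], [506, 412, 65, 26], [462, 420, 101, 179], [0, 421, 212, 178], [487, 423, 4, 4], [0, 454, 109, 137], [28, 470, 6, 6], [439, 475, 34, 84], [25, 500, 9, 17], [18, 525, 4, 10], [323, 535, 65, 64], [403, 540, 57, 48], [390, 548, 51, 46], [0, 554, 51, 45], [375, 576, 9, 17], [384, 581, 39, 18], [343, 590, 9, 9], [428, 592, 9, 7]]
```

```bash
python3 -c "
from workcell import env
print(env.job_done())"
```

```text
the job is handed in; nothing more can be done
None
```

I handed the job in at about 24 s: the bar is home under both hooks and about 1.5 mm off centre, the plate is level, and the carriage is wound against its stop. The first winding ended in a slip and a jam (about 17 N) that backed the carriage off by about 1 mm, so I pushed the knob clockwise again to seat it.

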